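Bring the dry block heater out of standby with its pull-to-unlock dial

ROBOT

A 6-joint arm with a two-finger parallel gripper is mounted at the origin on the work surface. World frame = base frame: x ahead of the robot, y to its left, z up, the work surface at z = 0. Lengths are in m, angles in rad, forces in N, time in s.
With the tool pointing down it reaches from about 0.25 to 0.775 m from the base axis. Payload 4 kg.
Tool frame: the origin (TCP) lies midway between the tips of the shut fingers; the grasp point (between the pads) lies 19 mm behind it; z points along the fingers, y is the direction in which the jaws open and shut (so a half turn about z gives the same grasp; the last joint's range is limited). The gripper opens to 85 mm and grips with 20 to 120 N. Pads are 22 mm wide; open, the fingers measure 114 mm over their backs; the gripper's body (76 mm by 85 mm) begins 54 mm behind the grasp point. The pads swing forward as they close: fully open they stand 13 mm farther back than shut.
Start: joints at [1.238, 0.087, 1.371, -0, 1.684, -0.103], TCP at [0.125, 0.536, 0.231] pointing down, gripper open.
Joint ranges: [-3.1, 3.1], [-0.76, 2.03], [0.27, 2.55], [-1.08, 4.22], [0.17, 2.65], [-2.57, 2.57]. Speed limits (rad/s): [2.79, 2.79, 3.14, 3.14, 3.14, 3.14].

INTERFACE

Orientations are given as a unit quaternion [x, y, z, w].
In Python, from rig import ctrl gives the robot as it stands. The module is installed in compiled form; this text tells all that it offers.
- The arm moves only by the tool arm_command, never from a script. Its argument "increments" is a list of rows, each an object with "grip": the closure in counts, from 0 (fully open) to 255 (shut); "translation": the shift along the tool's x, y, z in m, a list of three; "roll": the turn about the tool's z in rad. A call has exactly 8 rows; each row shifts and turns the commanded pose from where the row before left it, along the tool's axes as they then stand; what a row does not reach is not made up. A row lasts 1/12 s, in which the tool goes at most 41.7 mm and 7.16 degrees, less where a joint would pass 70% of its speed; a pose out of reach is approached as far as the arm can. A call with a gripper value outside its range is refused whole. The fingers move at their own pace and stop on an object; "squeeze" is the grip in N (left out, the last holds). Time passes only in rows, so rows that do not move let the fingers close, or fill a call up. It gives the time, the measured TCP pose, the force and the opening at its end, in the units of the state.
- ctrl.read_state(): the state, without advancing time (a new reading comes with each control period).
- ctrl.capture(name): name is "side" or "top" or "wrist"; returns (picture, depth): 420x560x3 uint8, red, green, blue; 420x560 float32, m along the optical axis (not along the pixel's ray), 0 where there is no reading.
- ctrl.camera_info(name): a dict with "K" (3x3 intrinsics, pixels), "dist" ([k1, k2, p1, p2, k3] as OpenCV has them; the pictures are not rectified), "world_to_cam" (4x4, takes a point from world to camera coordinates). Camera axes: x right, y down, z forward; pixel columns grow to the right and rows downward; lengths in m; the calibration is good to about 2 mm. A picture is of the moment at which its call begins: read the wrist's pose just before it. camera_info takes no time and is no camera call; for the wrist camera it gives the pose at the moment of the call.
- ctrl.sign_off(): hands the job in, once; it reports no verdict.
The state is a dict: "time": time; "joints": joint angles; "qvel": joint speeds; "effort": joint torques, N m; "tool_pos": TCP position; "tool_rot": TCP orientation; "contact_force": force on the tool from outside, world axes, zero at the start; "moment": the same for the moment, N m; "gripper_width": opening from 0.0 (shut) to 1.0 (fully open).
Only numpy, scipy, OpenCV 4.12 (cv2) and the standard library are available. Lean on these libraries where they do the work, as an engineer would, in place of code of your own. Each camera call takes 0.05 s, during which the arm holds its last target.

TASK

Bring the dry block heater out of standby: pull its notch-locked dial straight up until the pointer pin is clear of the ring, turn it counter-clockwise to the narrow working notch, and push it back down fully home there. Find that notch by feel, keeping the pin's pressure on the ring gentle (well under 24 N, whether pushing or turning), let go of the dial, and leave the heater's small timer knob and everything standing around alone.

Things in the scene. Friction and masses are not known exactly. Their poses are not given: they have to be found in the camera images.
- heater: Dry block heater, fixed: white box 260 mm (x) by 280 mm (y), flat grey top panel 75 mm above the table; front faces -x. Origin: centre of its underside, on the table. The dial's vertical axis is at heater x -60 mm, y 0. A silver tube block (100 by 200 mm, 44 mm above the panel, tube caps to 70 mm above it) covers the rear (+x) part from heater x +20 mm on.
- ring_mid (a point): Centre of the fixed steel ring round the dial, on the dial's axis, at the level of the ring's top, 13 mm above the panel. Inner radius 27 mm, outer 35 mm. It has two notches, one wide and one narrow, on the heater's left (+y) side, both cut down to the panel. This point's axes are the heater's, whichever way the notches lie.
- dial_grip (a point): Grip point on the dial's axis, 42 mm above the panel when the dial is home; rises and turns with it. The dial is black: round skirt (radius 23 mm, top 16 mm above the panel when home) below an upright bar 44 mm long, 16 mm thick, its top 17 mm above this point. x axis: along the bar, towards the pointer pin; z up.
- pin_tip (a point): Outer end of the dial's steel pointer pin, 45 mm from the axis. The pin, 6 mm square, sticks out level from the skirt under one end of the bar and reaches over the ring; its underside is 3 mm above the panel when home. Axes as dial_grip.
- dial_pull (a joint): How far the dial is pulled up, m: 0 fully home, 0.016 at the upper stop. About 4 N of friction: it stays at the height where it is left. The pin is clear of the ring above 0.010; it rests on top of the ring at 0.010; within a notch it goes down to 0.
- dial_turn (a joint): Turn of the dial, rad, counter-clockwise seen from above; stops at -1.5 and +0.45; slight friction. At 0 the pin points 2.15 rad from heater x. Notches, nominally: standby -1.15 (28 mm wide; the pin starts there), working 0 (8.6 mm for the 6 mm pin: 0.04 rad play each way). The hand-fitted ring shifts both notches together by up to 0.25 rad either way: feel for the drop.
- timer (a joint): Small round black timer knob (28 mm wide, 16 mm high) on the panel at heater x = -20 mm, y = -105 mm; not to be turned. Value in rad.
- vial: Small amber vial, 22 mm wide, 34 mm high, standing loose on the panel's front right corner; origin at its underside.
- beaker: Glass beaker, 68 mm wide, 85 mm high, beside the heater; origin at its underside.
- jar: White jar with a blue cap, 64 mm wide, 100 mm high, beside the heater; origin at its underside.
- dish: Flat clear dish, 90 mm wide, 16 mm high; origin at its underside.
- slide_box: Box of slides, 85 by 70 by 32 mm; origin at its underside.
- pipette: Hand pipette lying on the table, 220 mm long, 26 mm thick; origin at mid-length, underside.
- tip_rack: Tip box, 112 by 87 by 72 mm; origin at its underside.

How it is judged:
On the way, in this order (a step that is already met when the one before it is completed fails the run):
1. the dial is pulled up, its pin clear of the ring, while still over the standby notch (value of joint dial_pull above 0.0105 m and value of joint dial_turn below -0.85 rad), for 0.05 s.
2. the dial, still raised, is turned to the region of the working notch (value of joint dial_pull above 0.007 m and value of joint dial_turn above -0.36 rad), for 0.05 s.
At the end, for the whole second after the job is handed in: The dial sits in the narrow working notch, dial_turn within 0.35 rad of 0, at rest, and is pushed home to within 2 mm (value of joint dial_pull below 0.002 m and value of joint dial_turn between -0.35 and 0.35 rad and velocity of joint dial_turn between -0.05 and 0.05 rad/s); the robot touches nothing.
It fails at once if the pin is forced against the ring with more than 24 N, pressing or turning (contact force between dial_turn and heater above 24 N).
It fails at once if the timer knob is turned by more than 0.2 rad (value of joint timer above 0.2 rad or value of joint timer below -0.2 rad).
It fails at once if a bystander is moved by more than 20 mm (distance of any of vial, beaker, jar, dish, slide_box, pipette, tip_rack from where it was at the start of the episode above 0.02 m).
It also fails if it takes over 67 s, if anything falls off the work surface, if the arm or the gripper's body presses on something with over 40 N, if the wrist force passes 120 N, or if a joint passes its speed limit or range.

## Working session

There is one attempt and no reset: what is moved stays moved. The work goes in short steps, Python scripts to look and compute and a tool call to move; the robot and the scene stay as the last step left them, time stands still between calls to the robot, and variables do not carry over. Pictures are saved under pics/ and viewed, and the job is handed in when it is done.

Besides the shell and the picture viewer there is one more tool, called after "Request:" as name(argument=value, ...) on one line, values as JSON. arm_command: Moves the arm, as the interface text tells. Its arguments: {"type":"object","properties":{"increments":{"type":"array"},"squeeze":{"type":"number"}},"required":["increments"]}

```bash
mkdir -p pics; cat > h.py <<'E'
import numpy as np, cv2
from rig import ctrl
def cap(n,f):
    i=ctrl.camera_info(n); p,d=ctrl.capture(n)
    cv2.imwrite(f'pics/{f}.png',p[:,:,::-1]); np.savez(f'pics/{f}.npz',p=p,d=d,K=i['K'],dist=i['dist'],T=i['world_to_cam']); return p,d,i
def load(f):
    return np.load(f'pics/{f}.npz')
def ray(f,u,v):
    z=load(f); n=cv2.undistortPoints(np.array([[[u,v]]],float),z['K'],z['dist'])[0,0]
    T=np.linalg.inv(z['T']); return T[:3,3],T[:3,:3]@np.array([n[0],n[1],1])
def atz(f,u,v,h):
    o,r=ray(f,u,v); return o+r*(h-o[2])/r[2]
def dep(f,u,v):
    z=load(f); o,r=ray(f,u,v); return o+r*z['d'][int(round(v)),int(round(u))]
def crop(f,u0,v0,u1,v1,s,out):
    p=load(f)['p'][v0:v1,u0:u1,::-1]; cv2.imwrite(f'pics/{out}.png',cv2.resize(p,None,fx=s,fy=s,interpolation=cv2.INTER_CUBIC))
def st():
    s=ctrl.read_state()
    for k in ['time','joints','tool_pos','tool_rot','contact_force','moment','gripper_width']: print(k,np.round(s[k],4))
E
python3 - <<'E'
from h import *
st()
for n in ['top','side']: cap(n,n+'0')
E
```

```text
time 0.0
joints [ 1.2379  0.088   1.3723  0.      1.6836 -0.1031]
tool_pos [0.1251 0.5351 0.2301]
tool_rot [ 1.147e-01  9.934e-01 -1.100e-03 -3.000e-04]
contact_force [-0.3032 -0.4923  0.2563]
moment [ 0.0261 -0.0321  0.0064]
gripper_width 1.0008
```

View pics/top0.png

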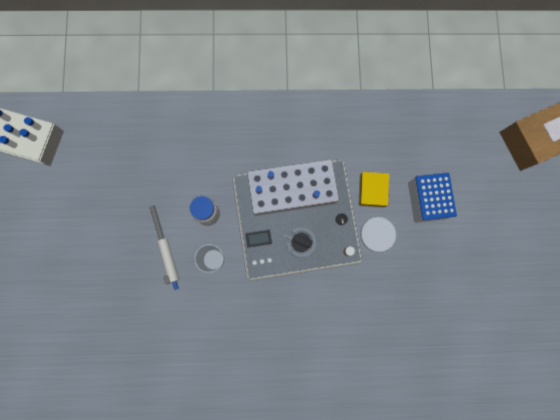

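View pics/side0.png

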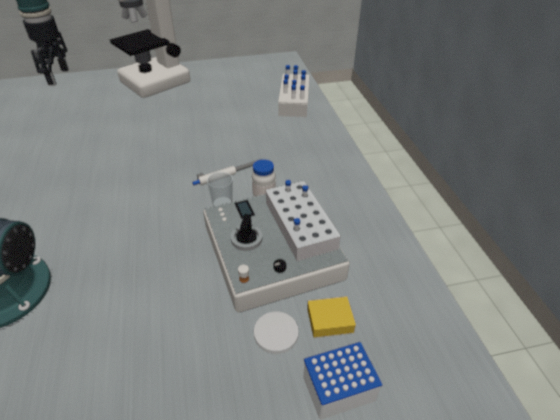

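The top view shows the heater with its dial near (301,242), the timer at (341,219), the vial at (350,252) and the display at (259,239). I'll enlarge it.

```bash
python3 - <<'E'
from h import *
crop('top0',220,150,370,285,5,'top0c')
for n,(u,v) in dict(dial=(301,242),timer=(341,219),vial=(350,251),c1=(235,175),c2=(343,161),c3=(360,263),c4=(247,279)).items():
    print(n,np.round(dep('top0',u,v),4), np.round(atz('top0',u,v,.075),4))
E
```

```text
dial [ 0.5487 -0.0297  0.1343] [ 0.5532 -0.0342  0.075 ]
timer [ 0.6047 -0.1294  0.092 ] [ 0.6069 -0.1324  0.075 ]
vial [ 0.5278 -0.1444  0.1079] [ 0.5295 -0.1509  0.075 ]
c1 [0.7201 0.1224 0.0711] [0.7191 0.122  0.075 ]
c2 [ 0.7529 -0.1448  0.0673] [ 0.7508 -0.1433  0.075 ]
c3 [ 0.5021 -0.1903 -0.0015] [ 0.5005 -0.1735  0.075 ]
c4 [0.4677 0.0992 0.0019] [0.4686 0.0951 0.075 ]
```

View pics/top0c.png

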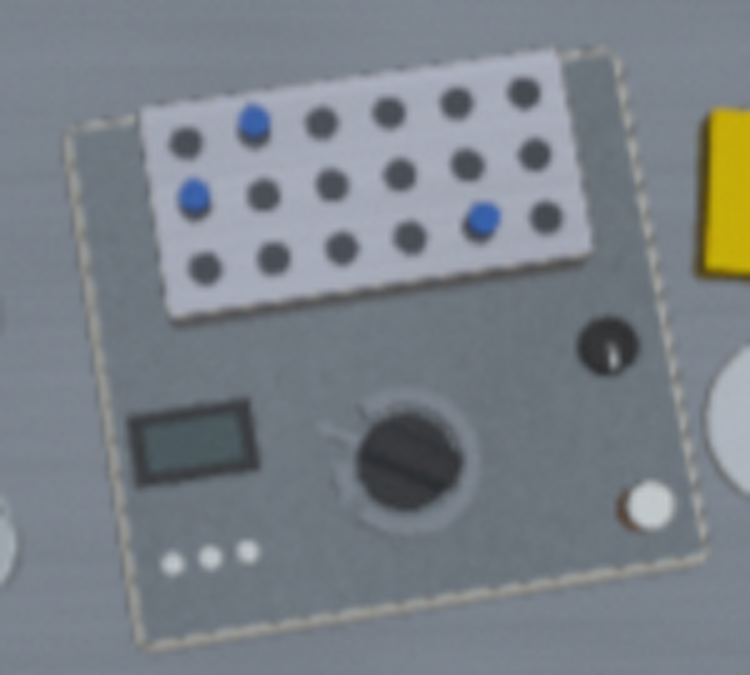

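```bash
python3 - <<'E'
from h import *
P=np.array([atz('top0',u/5+220-.4,v/5+150-.4,.075)[:2] for u,v in [(68,130),(612,50),(705,553),(145,645)]])
M=np.array([[.13,.14],[.13,-.14],[-.13,-.14],[-.13,.14]])
c=P.mean(0);H=(M).T@(P-c);U,S,Vt=np.linalg.svd(H);R=(U@Vt).T
yaw=np.arctan2(R[1,0],R[0,0]);print('heater',c,yaw, 'res',np.round(P-(M@R.T+c),4))
print('dial',c+R@[-.06,0]);print('timer',c+R@[-.02,-.105])
t=load('top0')['T'];print('cam',np.linalg.inv(t)[:3,3])
for u,v in[(413,460),(325,427)]: print(atz('top0',u/5+219.6,v/5+149.6,.134)[:2],atz('top0',u/5+219.6,v/5+149.6,.081)[:2])
# points with depth z>.115 near dial
z=load('top0');pts=np.array([dep('top0',u,v) for v in range(228,258) for u in range(285,320)])
m=pts[:,2]>.122;q=pts[m];print(m.sum(),q.mean(0),q[:,:2].min(0),q[:,:2].max(0))
w,V=np.linalg.eigh(np.cov(q[:,:2].T));print(np.sqrt(w*12),np.arctan2(V[1,1],V[0,1]))
E
```

```text
heater [ 0.61216169 -0.02462408] 0.1386174894551904 res [[-0.0039 -0.0056]
 [-0.0059  0.0043]
 [ 0.0044  0.006 ]
 [ 0.0054 -0.0047]]
dial [ 0.55273721 -0.03291452]
timer [ 0.6068618 -0.1313804]
cam [0.48006537 0.04121238 1.05465819]
[ 0.54960172 -0.03242281] [ 0.55360476 -0.03666181]
[0.56516966 0.00675954] [0.5700689  0.00477617]
149 [ 0.54933388 -0.02780003  0.18191198] [ 0.48006537 -0.05246153] [0.56745039 0.04121238]
[0.03909724 0.08405973] 2.263124014044524
```

Request:
arm_command(increments=[{"grip": 0, "translation": [-0.03, -0.026, 0], "roll": 0}, {"grip": 0, "translation": [-0.03, -0.026, 0], "roll": 0}, {"grip": 0, "translation": [-0.03, -0.026, 0], "roll": 0}, {"grip": 0, "translation": [-0.03, -0.026, 0], "roll": 0}, {"grip": 0, "translation": [-0.03, -0.026, 0], "roll": 0}, {"grip": 0, "translation": [-0.03, -0.026, 0], "roll": 0}, {"grip": 0, "translation": [-0.03, -0.026, 0], "roll": 0}, {"grip": 0, "translation": [-0.03, -0.026, 0], "roll": 0}], squeeze=40)

```text
time: 0.77
tool_pos: [0.312, 0.2766, 0.2309]
tool_rot: [0.114, 0.993, -0.0, -0.0]
contact_force: [1.2, 0.7, 0.1]
gripper_width: 0.999
```

Request:
arm_command(increments=[{"grip": 0, "translation": [-0.03, -0.026, 0], "roll": 0}, {"grip": 0, "translation": [-0.03, -0.026, 0], "roll": 0}, {"grip": 0, "translation": [-0.03, -0.026, 0], "roll": 0}, {"grip": 0, "translation": [-0.03, -0.026, 0], "roll": 0}, {"grip": 0, "translation": [-0.03, -0.026, 0], "roll": 0}, {"grip": 0, "translation": [-0.03, -0.026, 0], "roll": 0}, {"grip": 0, "translation": [-0.03, -0.026, 0], "roll": 0}, {"grip": 0, "translation": [0, 0, 0], "roll": 0.12}])

```text
time: 1.43
tool_pos: [0.4773, 0.0476, 0.2299]
tool_rot: [0.178, 0.984, -0.002, 0.0]
contact_force: [-1.2, 0.1, 0.4]
gripper_width: 0.999
```

Request:
arm_command(increments=[{"grip": 0, "translation": [0, 0, 0], "roll": 0.12}, {"grip": 0, "translation": [0, 0, 0], "roll": 0.12}, {"grip": 0, "translation": [0, 0, 0], "roll": 0.12}, {"grip": 0, "translation": [0, 0, 0], "roll": 0.12}, {"grip": 0, "translation": [0, 0, 0], "roll": 0.12}, {"grip": 0, "translation": [0, 0, 0], "roll": 0.12}, {"grip": 0, "translation": [0, 0, 0], "roll": 0.12}, {"grip": 0, "translation": [0, 0, 0], "roll": 0}])

```text
time: 2.1
tool_pos: [0.4743, 0.0533, 0.2307]
tool_rot: [0.561, 0.828, -0.0, -0.001]
contact_force: [-0.1, 0.1, -0.8]
gripper_width: 0.999
```

```bash
python3 - <<'E'
from h import *
st()
cap('wrist','w1')
from scipy.spatial.transform import Rotation as Ro
s=ctrl.read_state();C=np.linalg.inv(load('w1')['T']);R=Ro.from_quat(s['tool_rot']).as_matrix()
print(C[:3,3],'in tool',R.T@(C[:3,3]-s['tool_pos']),np.round(R.T@C[:3,:3],3))
print(np.arctan2(R[1,0],R[0,0]))
E
```

```text
time 2.1
joints [-7.0000e-03 -7.4800e-02  1.5348e+00  1.0000e-04  1.6827e+00 -3.8610e-01]
tool_pos [0.4743 0.0533 0.2307]
tool_rot [ 5.612e-01  8.277e-01 -3.000e-04 -5.000e-04]
contact_force [-0.058   0.1357 -0.8259]
moment [-0.0034 -0.0057  0.0436]
gripper_width 0.9994
[0.44470901 0.12578913 0.37288419] in tool [ 0.07839134 -0.00051028 -0.14205041] [[-0.004 -0.952 -0.306]
 [ 1.    -0.005  0.   ]
 [-0.002 -0.306  0.952]]
1.9542148675429005
```

View pics/w1.png

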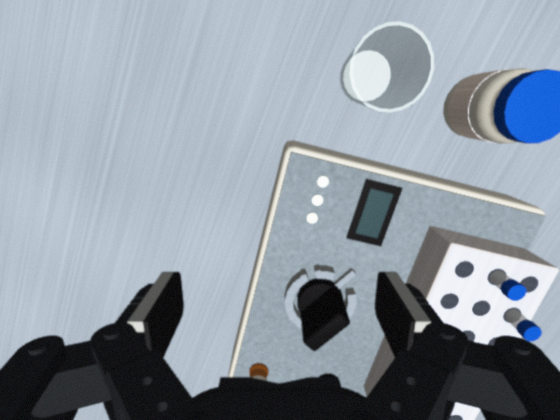

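The wrist view shows the dial at (325,310), its pin at (345,280), and the ring with gaps at roughly (307,272) and (335,275). I'll enlarge it.

```bash
python3 - <<'E'
from h import *
crop('w1',270,250,380,360,7,'w1c')
E
```

```text
(no output)
```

View pics/w1c.png

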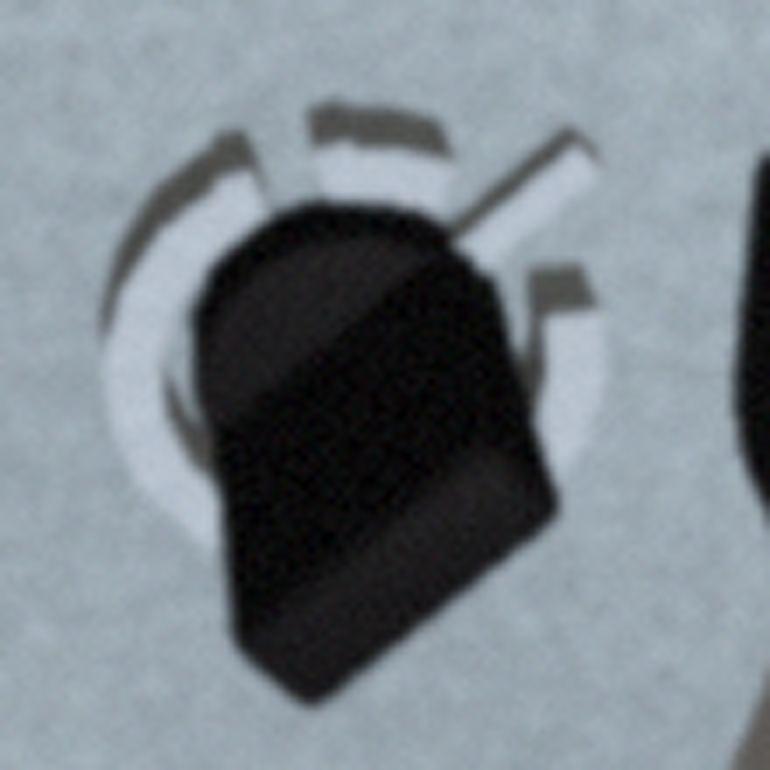

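The ring, both notches and the pin are clear. In the crop, the narrow notch lies between (245,172)/(270,215) and (315,150)/(322,200), and the wide one runs from (450,160) to (600,310). The pin runs from (460,250) to (585,150).

```bash
python3 - <<'E'
from h import *
from scipy.optimize import least_squares
def A(u,v,h): return atz('w1',u/7+270-.43,v/7+250-.43,h)[:2]
out=[(105,360),(108,410),(130,460),(160,500),(200,540),(112,325),(150,255),(200,205),(245,172),(315,150),(380,148),(450,160),(605,360),(598,420),(570,475),(600,312)]
P=np.array([A(u,v,.088) for u,v in out])
f=lambda x:np.hypot(*(P-x[:2]).T)-x[2]
s=least_squares(f,[.55,-.03,.035]);print('ring',s.x,np.round(s.fun*1e3,1))
c=s.x[:2]
ang=lambda p:np.arctan2(*(p-c)[::-1])
for n,u,v in [('nL_o',245,172),('nL_i',270,215),('nR_o',315,150),('nR_i',322,200),('wL_o',450,160),('wL_i',440,205),('wR_o',600,310),('wR_i',543,315)]:
    p=A(u,v,.088);print(n,round(ang(p),3),round(np.hypot(*(p-c))*1e3,1))
for n,u,v in [('pintip1',572,150),('pintip2',598,178),('root1',452,240),('root2',490,270)]:
    p=A(u,v,.084);print(n,round(ang(p),3),np.round((p-c)*1e3,1))
t=[A(*q,.134) for q in [(240,635),(312,705),(557,510),(490,460)]]
print(np.round(t,4),np.mean([t[0],t[1],t[2]],0))
# corners of heater z=.075
def B(u,v):return atz('w1',u,v,.075)[:2]
print('front edge',B(291,144),B(233,375),'left edge',B(543,211))
a=B(291,144)-B(233,375);print('yaw',np.arctan2(a[1],a[0])-np.pi/2);b=B(543,211)-B(291,144);print(np.arctan2(b[1],b[0]))
print(load('w1')['T'] is not None)
E
```

```text
ring [ 0.5523597  -0.03274584  0.03515067] [ 0.3  0.4 -0.2 -0.5  0.2  0.1 -0.4 -0.5  0.4  0.3 -0.   0.  -0.3  0.2
  0.3 -0.3]
nL_o 2.433 35.5
nL_i 2.429 28.0
nR_o 2.149 35.5
nR_i 2.161 27.8
wL_o 1.619 35.2
wL_i 1.574 28.3
wR_o 0.666 34.9
wR_i 0.72 27.2
pintip1 1.225 [14.8 41. ]
pintip2 1.091 [20.  38.4]
root1 1.338 [ 5.3 22.1]
root2 1.017 [12.2 19.7]
[[ 0.5368 -0.0466]
 [ 0.5492 -0.0529]
 [ 0.5652 -0.0158]
 [ 0.5547 -0.0124]] [ 0.55037292 -0.03842288]
front edge [0.46767613 0.09789768] [ 0.50432405 -0.16113059] left edge [0.71164643 0.12818369]
yaw 0.14054949203029254
0.12350624786940723
True
```

Ring centre is (0.5524, −0.0327), with radius 35.15 mm fitted against 35 given. The pin points at 1.16 rad in world, and the narrow notch looks to be at about 2.29. Next I'll align the tool with the bar and go over it.

Request:
arm_command(increments=[{"grip": 0, "translation": [0, 0, 0], "roll": 0.114}, {"grip": 0, "translation": [0, 0, 0], "roll": 0.114}, {"grip": 0, "translation": [0, 0, 0], "roll": 0.114}, {"grip": 0, "translation": [0, 0, 0], "roll": 0.114}, {"grip": 0, "translation": [0, 0, 0], "roll": 0.114}, {"grip": 0, "translation": [0, 0, 0], "roll": 0.114}, {"grip": 0, "translation": [0, 0, 0], "roll": 0.112}, {"grip": 0, "translation": [-0.0119, 0.0264, 0], "roll": 0}])

```text
time: 2.82
tool_pos: [0.4922, 0.0343, 0.2317]
tool_rot: [0.837, 0.548, 0.0, -0.001]
contact_force: [0.6, 0.6, 1.3]
gripper_width: 0.999
```

Request:
arm_command(increments=[{"grip": 0, "translation": [-0.0119, 0.0264, 0], "roll": 0}, {"grip": 0, "translation": [-0.0119, 0.0264, 0], "roll": 0}, {"grip": 0, "translation": [-0.0119, 0.0264, 0], "roll": 0}, {"grip": 0, "translation": [0, 0, 0.02], "roll": 0}, {"grip": 0, "translation": [0, 0, 0.02], "roll": 0}, {"grip": 0, "translation": [0, 0, 0.02], "roll": 0}, {"grip": 0, "translation": [0, 0, 0], "roll": 0}, {"grip": 0, "translation": [0, 0, 0], "roll": 0}])

```text
time: 3.48
tool_pos: [0.5511, -0.0327, 0.1698]
tool_rot: [0.837, 0.547, -0.001, -0.001]
contact_force: [-0.8, 0.3, -0.2]
gripper_width: 0.995
```

```bash
python3 - <<'E'
from h import *
st()
cap('wrist','w2')
from scipy.spatial.transform import Rotation as Ro
s=ctrl.read_state();R=Ro.from_quat(s['tool_rot']).as_matrix()
print(np.arctan2(R[1,0],R[0,0]))
E
```

```text
time 3.4833
joints [-1.6200e-01  1.1450e-01  1.4630e+00  1.0000e-04  1.5679e+00  2.5120e-01]
tool_pos [ 0.5511 -0.0327  0.1698]
tool_rot [ 0.8371  0.547  -0.0014 -0.0013]
contact_force [-0.7874  0.2761 -0.1901]
moment [-0.0519  0.0108  0.0099]
gripper_width 0.9946
1.1573772502916149
```

View pics/w2.png

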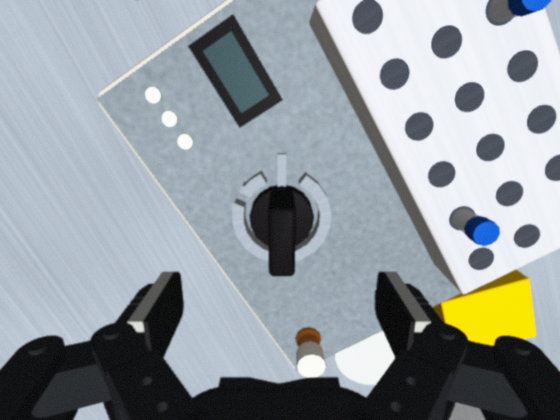

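The bar stands upright in the wrist image at column 281, so it's aligned with tool x. Before going down I'll recheck the centre and the notch.

```bash
python3 - <<'E'
from h import *
crop('w2',221,145,341,285,5,'w2c')
E
```

```text
(no output)
```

View pics/w2c.png

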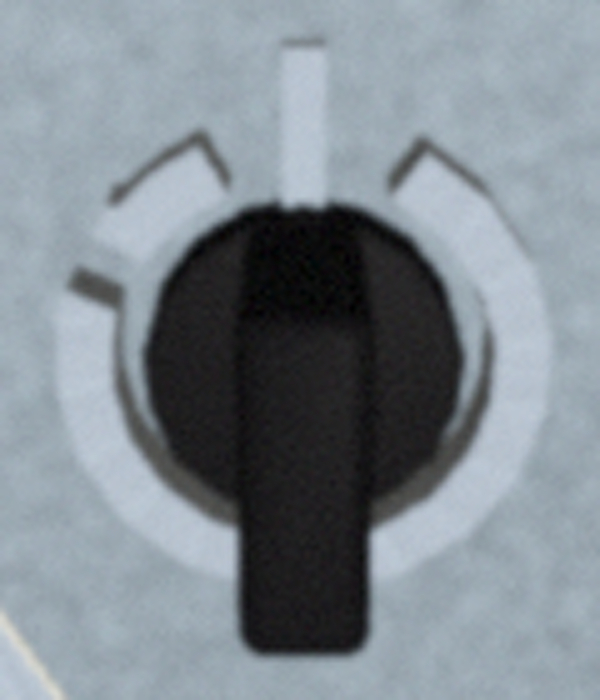

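```bash
python3 - <<'E'
from h import *
from scipy.optimize import least_squares
def A(u,v,h): return atz('w2',u/5+221-.4,v/5+145-.4,h)[:2]
out=[(55,350),(65,430),(100,500),(150,550),(200,575),(66,292),(97,232),(118,203),(198,140),(428,147),(485,190),(530,260),(552,340),(545,420),(510,500),(450,555),(400,578)]
P=np.array([A(u,v,.088) for u,v in out])
f=lambda x:np.hypot(*(P-x[:2]).T)-x[2]
s=least_squares(f,[.55,-.03,.035]);print('ring',s.x,np.round(s.fun*1e3,1))
c=s.x[:2]
ang=lambda p:np.arctan2(*(p-c)[::-1])
for n,u,v in [('nL_o',66,291),('nL_i',117,307),('nR_o',97,232),('nR_i',138,260),('wL_o',198,140),('wL_i',226,188),('wR_o',428,147),('wR_i',393,192)]:
    p=A(u,v,.088);print(n,round(ang(p),3),round(np.hypot(*(p-c))*1e3,1))
for n,u,v in [('pintip1',282,45),('pintip2',328,45),('root1',280,200),('root2',328,200)]:
    p=A(u,v,.084);print(n,round(ang(p),3),np.round((p-c)*1e3,1))
t=np.array([A(*q,.134) for q in [(240,648),(368,648),(243,325),(364,325)]])
print(np.round(t,4),t.mean(0),t[2]-t[0])
E
```

```text
ring [ 0.55221182 -0.03355006  0.03566976] [-0.2 -0.   0.2  0.4 -0.1 -0.3 -0.5 -0.2  0.6  0.6  0.3 -0.4 -0.5 -0.4
  0.3  0.2 -0.2]
nL_o 2.391 35.4
nL_i 2.387 28.0
nR_o 2.116 35.2
nR_i 2.119 28.3
wL_o 1.572 36.2
wL_i 1.547 28.6
wR_o 0.679 36.3
wR_i 0.723 28.6
pintip1 1.228 [15.3 42.9]
pintip2 1.09 [21.1 40.4]
root1 1.303 [ 6.4 23.2]
root2 1.024 [12.5 20.5]
[[ 0.5373 -0.0478]
 [ 0.5513 -0.0539]
 [ 0.5542 -0.011 ]
 [ 0.5666 -0.0164]] [ 0.5523887  -0.03228763] [0.01689804 0.03676392]
```

Request:
arm_command(increments=[{"grip": 0, "translation": [0, 0.0012, 0.01], "roll": 0}, {"grip": 0, "translation": [0, 0, 0.01], "roll": 0}, {"grip": 0, "translation": [0, 0, 0.01], "roll": 0}, {"grip": 0, "translation": [0, 0, 0.01], "roll": 0}, {"grip": 0, "translation": [0, 0, 0.01], "roll": 0}, {"grip": 0, "translation": [0, 0, 0.01], "roll": 0}, {"grip": 0, "translation": [0, 0, 0.01], "roll": 0}, {"grip": 0, "translation": [0, 0, 0], "roll": 0}])

```text
time: 4.2
tool_pos: [0.5514, -0.033, 0.098]
tool_rot: [0.838, 0.546, -0.002, -0.002]
contact_force: [0.1, 0.8, -1.0]
gripper_width: 1.003
```

Request:
arm_command(increments=[{"grip": 130, "translation": [0, 0, 0], "roll": 0}, {"grip": 150, "translation": [0, 0, 0], "roll": 0}, {"grip": 170, "translation": [0, 0, 0], "roll": 0}, {"grip": 180, "translation": [0, 0, 0], "roll": 0}, {"grip": 190, "translation": [0, 0, 0], "roll": 0}, {"grip": 200, "translation": [0, 0, 0], "roll": 0}, {"grip": 210, "translation": [0, 0, 0], "roll": 0}, {"grip": 220, "translation": [0, 0, 0], "roll": 0}], squeeze=30)

```text
time: 4.87
tool_pos: [0.5528, -0.0331, 0.1018]
tool_rot: [0.838, 0.546, -0.0, -0.0]
contact_force: [-3.3, 0.6, 3.8]
gripper_width: 0.184
```

```bash
python3 - <<'E'
from h import *
st()
cap('wrist','w3')
E
```

```text
time 4.8667
joints [-1.6230e-01  1.5710e-01  1.5537e+00  4.0000e-04  1.4316e+00  2.5250e-01]
tool_pos [ 0.5528 -0.0331  0.1018]
tool_rot [ 8.376e-01  5.463e-01 -2.000e-04 -4.000e-04]
contact_force [-3.3319  0.5617  3.8365]
moment [0.1662 0.4576 0.0198]
gripper_width 0.184
```

View pics/w3.png

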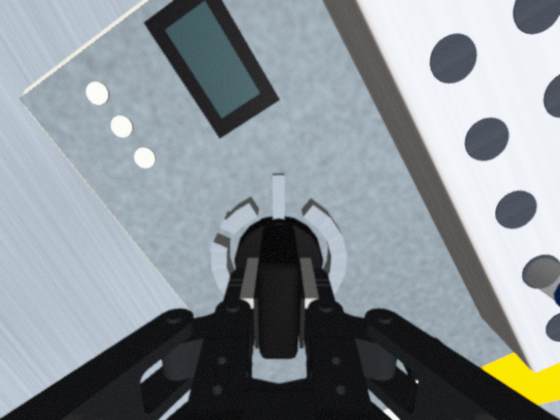

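The bar is gripped: 15.6 mm opening for a 16 mm bar, forces small. The pin still lies in the wide notch at (279,190). Now lifting.

Request:
arm_command(increments=[{"grip": 235, "translation": [0, 0, 0], "roll": 0}, {"grip": 235, "translation": [0, 0, -0.002], "roll": 0}, {"grip": 235, "translation": [0, 0, -0.002], "roll": 0}, {"grip": 235, "translation": [0, 0, -0.002], "roll": 0}, {"grip": 235, "translation": [0, 0, -0.002], "roll": 0}, {"grip": 235, "translation": [0, 0, -0.002], "roll": 0}, {"grip": 235, "translation": [0, 0, -0.002], "roll": 0}, {"grip": 235, "translation": [0, 0, 0], "roll": 0}], squeeze=40)

```text
time: 5.58
tool_pos: [0.5528, -0.0331, 0.1134]
tool_rot: [0.838, 0.546, -0.0, -0.001]
contact_force: [-2.0, 0.9, -3.6]
gripper_width: 0.182
```

```bash
python3 - <<'E'
from h import *
st()
cap('side','s4');crop('s4',200,180,290,260,8,'s4c')
cap('wrist','w4');crop('w4',190,150,370,370,3.,'w4c')
E
```

```text
time 5.5833
joints [-1.6240e-01  1.4900e-01  1.5390e+00  3.0000e-04  1.4548e+00  2.5250e-01]
tool_pos [ 0.5528 -0.0331  0.1134]
tool_rot [ 8.376e-01  5.463e-01 -3.000e-04 -5.000e-04]
contact_force [-1.9661  0.8887 -3.6422]
moment [0.3347 0.3223 0.0201]
gripper_width 0.1819
```

View pics/w4c.png

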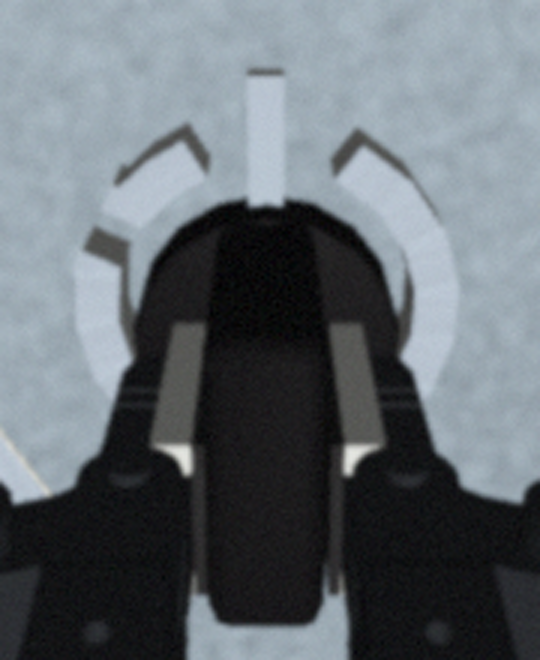

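View pics/s4c.png

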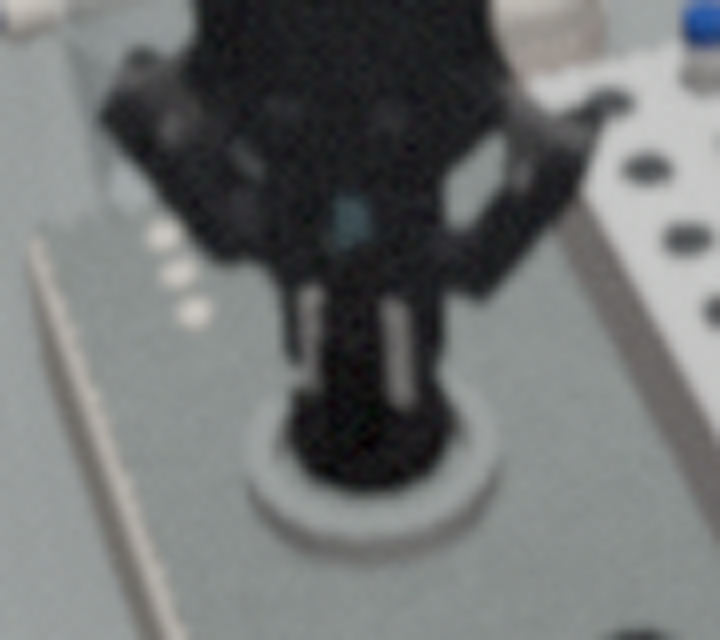

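Request:
arm_command(increments=[{"grip": 235, "translation": [0, 0, -0.001], "roll": 0}, {"grip": 235, "translation": [0, 0, -0.001], "roll": 0}, {"grip": 235, "translation": [0, 0, 0], "roll": 0}, {"grip": 235, "translation": [0, 0, 0], "roll": 0}, {"grip": 235, "translation": [0, 0, 0], "roll": -0.02}, {"grip": 235, "translation": [0, 0, 0], "roll": -0.04}, {"grip": 235, "translation": [0, 0, 0], "roll": -0.04}, {"grip": 235, "translation": [0, 0, 0], "roll": 0}])

```text
time: 6.35
tool_pos: [0.5528, -0.0331, 0.1153]
tool_rot: [0.809, 0.588, -0.0, -0.0]
contact_force: [-4.1, 2.5, -3.0]
gripper_width: 0.184
```

```bash
python3 - <<'E'
from h import *
st()
cap('wrist','w5');crop('w5',190,150,370,370,3.,'w5c')
E
```

```text
time 6.35
joints [-1.6240e-01  1.4760e-01  1.5368e+00  4.0000e-04  1.4582e+00  1.5110e-01]
tool_pos [ 0.5528 -0.0331  0.1153]
tool_rot [ 8.088e-01  5.880e-01 -2.000e-04 -5.000e-04]
contact_force [-4.1221  2.4894 -2.9506]
moment [0.4894 0.6003 0.0173]
gripper_width 0.1839
```

View pics/w5c.png

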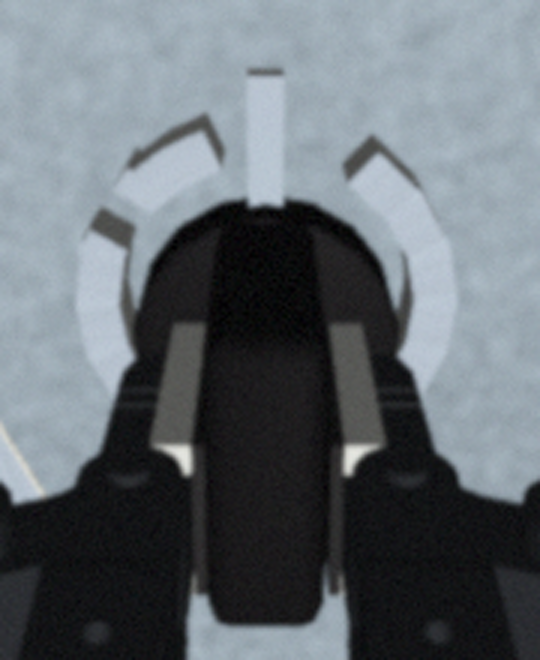

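The dial turned with the tool without slipping: the bar sits unchanged in the wrist view. The lift is 13.5 mm. Now turning to just short of the notch.

Request:
arm_command(increments=[{"grip": 235, "translation": [0, 0, 0], "roll": -0.06}, {"grip": 235, "translation": [0, 0, 0], "roll": -0.11}, {"grip": 235, "translation": [0, 0, 0], "roll": -0.11}, {"grip": 235, "translation": [0, 0, 0], "roll": -0.11}, {"grip": 235, "translation": [0, 0, 0], "roll": -0.11}, {"grip": 235, "translation": [0, 0, 0], "roll": -0.11}, {"grip": 235, "translation": [0, 0, 0], "roll": -0.11}, {"grip": 235, "translation": [0, 0, 0], "roll": -0.06}])

```text
time: 7.07
tool_pos: [0.5527, -0.033, 0.1152]
tool_rot: [0.523, 0.852, -0.0, -0.001]
contact_force: [-4.2, 2.8, -2.2]
gripper_width: 0.18
```

Request:
arm_command(increments=[{"grip": 235, "translation": [0, 0, 0], "roll": -0.05}, {"grip": 235, "translation": [0, 0, 0], "roll": 0}, {"grip": 235, "translation": [0, 0, 0], "roll": 0}, {"grip": 235, "translation": [0, 0, 0], "roll": 0}, {"grip": 235, "translation": [0, 0, 0], "roll": 0}, {"grip": 235, "translation": [0, 0, 0], "roll": 0}, {"grip": 235, "translation": [0, 0, 0], "roll": 0}, {"grip": 235, "translation": [0, 0, 0], "roll": 0}])

```text
time: 7.73
tool_pos: [0.5526, -0.033, 0.1152]
tool_rot: [0.504, 0.864, -0.0, -0.001]
contact_force: [-4.5, 3.4, -3.1]
gripper_width: 0.176
```

```bash
python3 - <<'E'
from h import *
st()
cap('wrist','w6');crop('w6',210,150,350,260,5.,'w6c')
E
```

```text
time 7.7333
joints [-1.6230e-01  1.4750e-01  1.5369e+00  4.0000e-04  1.4586e+00 -6.7650e-01]
tool_pos [ 0.5526 -0.033   0.1152]
tool_rot [ 5.041e-01  8.637e-01 -0.000e+00 -7.000e-04]
contact_force [-4.4726  3.4047 -3.0819]
moment [0.5456 0.6534 0.0093]
gripper_width 0.176
```

View pics/w6c.png

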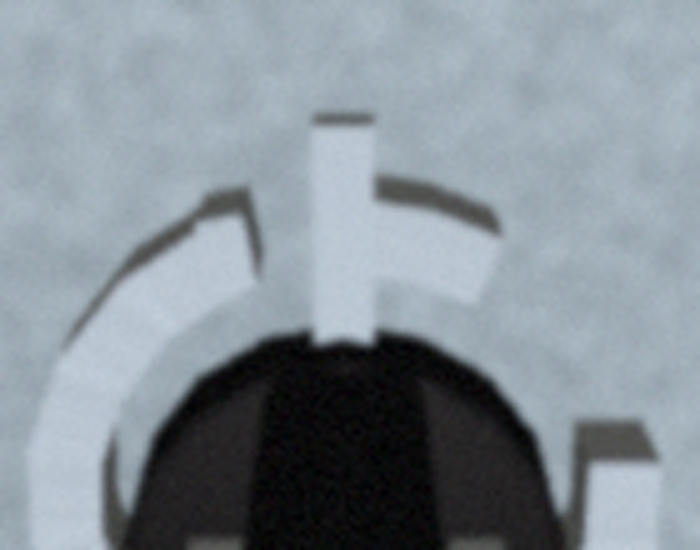

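The pin (column 344) is to the right of the narrow notch, whose left edge is at (250,245). About 0.17 rad more counter-clockwise should centre it, which agrees with the first estimate of 2.255. I'll turn, then lower gently while watching the force.

Request:
arm_command(increments=[{"grip": 235, "translation": [0, 0, 0], "roll": -0.06}, {"grip": 235, "translation": [0, 0, 0], "roll": -0.06}, {"grip": 235, "translation": [0, 0, 0], "roll": -0.05}, {"grip": 235, "translation": [0.0005, 0, 0], "roll": 0}, {"grip": 235, "translation": [0.0005, 0, 0], "roll": 0}, {"grip": 235, "translation": [0, 0, 0], "roll": 0}, {"grip": 235, "translation": [0, 0, 0], "roll": 0}, {"grip": 235, "translation": [0, 0, 0], "roll": 0}])

```text
time: 8.45
tool_pos: [0.5525, -0.0329, 0.1153]
tool_rot: [0.429, 0.903, -0.0, 0.0]
contact_force: [-3.4, 1.0, -4.4]
gripper_width: 0.18
```

```bash
python3 - <<'E'
from h import *
st()
cap('wrist','w7');crop('w7',210,150,350,260,5.,'w7c')
E
```

```text
time 8.45
joints [-1.6160e-01  1.4630e-01  1.5382e+00 -6.0000e-04  1.4570e+00 -8.4570e-01]
tool_pos [ 0.5525 -0.0329  0.1153]
tool_rot [ 4.289e-01  9.033e-01 -3.000e-04  1.000e-04]
contact_force [-3.4101  0.9768 -4.3997]
moment [ 0.1528  0.494  -0.0322]
gripper_width 0.1798
```

View pics/w7c.png

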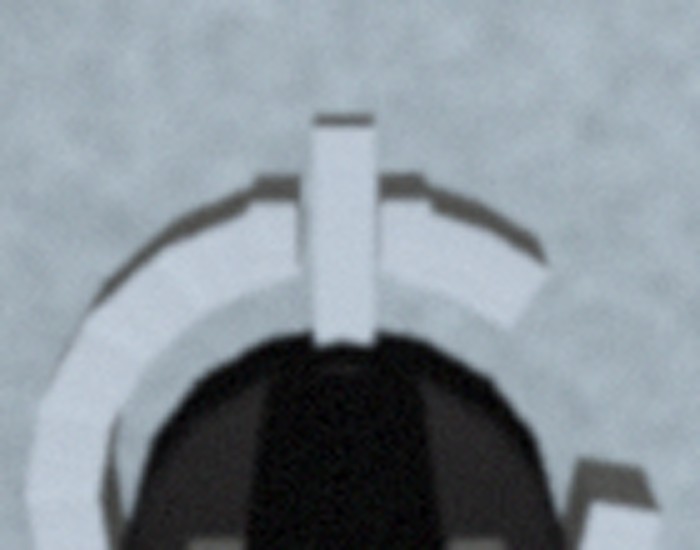

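The notch sits almost centred under the pin: notch about 298–382, pin 313–377. I'll turn another 0.015 rad counter-clockwise and lower slowly past the ring-top level, 3.5 mm down.

Request:
arm_command(increments=[{"grip": 235, "translation": [0, 0, 0], "roll": -0.015}, {"grip": 235, "translation": [0, 0, 0.001], "roll": 0}, {"grip": 235, "translation": [0, 0, 0.001], "roll": 0}, {"grip": 235, "translation": [0, 0, 0.001], "roll": 0}, {"grip": 235, "translation": [0, 0, 0.001], "roll": 0}, {"grip": 235, "translation": [0, 0, 0], "roll": 0}, {"grip": 235, "translation": [0, 0, 0], "roll": 0}, {"grip": 235, "translation": [0, 0, 0], "roll": 0}])

```text
time: 9.17
tool_pos: [0.5526, -0.0329, 0.113]
tool_rot: [0.422, 0.907, -0.0, 0.001]
contact_force: [-5.8, 0.4, 1.9]
gripper_width: 0.176
```

Request:
arm_command(increments=[{"grip": 235, "translation": [0, 0, 0.0005], "roll": 0}, {"grip": 235, "translation": [0, 0, 0.0005], "roll": 0}, {"grip": 235, "translation": [0, 0, 0.0005], "roll": 0}, {"grip": 235, "translation": [0, 0, 0], "roll": 0}, {"grip": 235, "translation": [0, 0, 0], "roll": 0}, {"grip": 235, "translation": [0, 0, 0], "roll": 0}, {"grip": 235, "translation": [0, 0, 0], "roll": 0}, {"grip": 235, "translation": [0, 0, 0], "roll": 0}])

```text
time: 9.83
tool_pos: [0.5526, -0.0329, 0.1116]
tool_rot: [0.422, 0.907, -0.0, 0.001]
contact_force: [-6.1, -0.3, 3.0]
gripper_width: 0.179
```

Request:
arm_command(increments=[{"grip": 235, "translation": [0, 0, 0.0005], "roll": 0}, {"grip": 235, "translation": [0, 0, 0.0005], "roll": 0}, {"grip": 235, "translation": [0, 0, 0.0005], "roll": 0}, {"grip": 235, "translation": [0, 0, 0], "roll": 0}, {"grip": 235, "translation": [0, 0, 0], "roll": 0}, {"grip": 235, "translation": [0, 0, 0], "roll": 0}, {"grip": 235, "translation": [0, 0, 0], "roll": 0}, {"grip": 235, "translation": [0, 0, 0], "roll": 0}])

```text
time: 10.5
tool_pos: [0.5526, -0.0329, 0.1101]
tool_rot: [0.422, 0.907, -0.0, 0.001]
contact_force: [-5.4, 0.4, 2.1]
gripper_width: 0.181
```

Already 1.7 mm below the ring-top level with only 2 N, so the pin is dropping into the notch. I'll keep going down.

Request:
arm_command(increments=[{"grip": 235, "translation": [0, 0, 0.0005], "roll": 0}, {"grip": 235, "translation": [0, 0, 0.0005], "roll": 0}, {"grip": 235, "translation": [0, 0, 0.0005], "roll": 0}, {"grip": 235, "translation": [0, 0, 0.0005], "roll": 0}, {"grip": 235, "translation": [0, 0, 0.0005], "roll": 0}, {"grip": 235, "translation": [0, 0, 0], "roll": 0}, {"grip": 235, "translation": [0, 0, 0], "roll": 0}, {"grip": 235, "translation": [0, 0, 0], "roll": 0}])

```text
time: 11.17
tool_pos: [0.5526, -0.0329, 0.1076]
tool_rot: [0.422, 0.907, -0.0, 0.001]
contact_force: [-5.5, 0.6, 2.4]
gripper_width: 0.181
```

```bash
python3 - <<'E'
from h import *
st()
cap('wrist','w8');crop('w8',210,150,350,260,5.,'w8c')
E
```

```text
time 11.1667
joints [-1.6150e-01  1.5130e-01  1.5484e+00 -7.0000e-04  1.4409e+00 -8.6140e-01]
tool_pos [ 0.5526 -0.0329  0.1076]
tool_rot [ 4.218e-01  9.067e-01 -2.000e-04  6.000e-04]
contact_force [-5.539   0.6002  2.4057]
moment [0.0621 1.1902 0.0092]
gripper_width 0.1811
```

View pics/w8c.png

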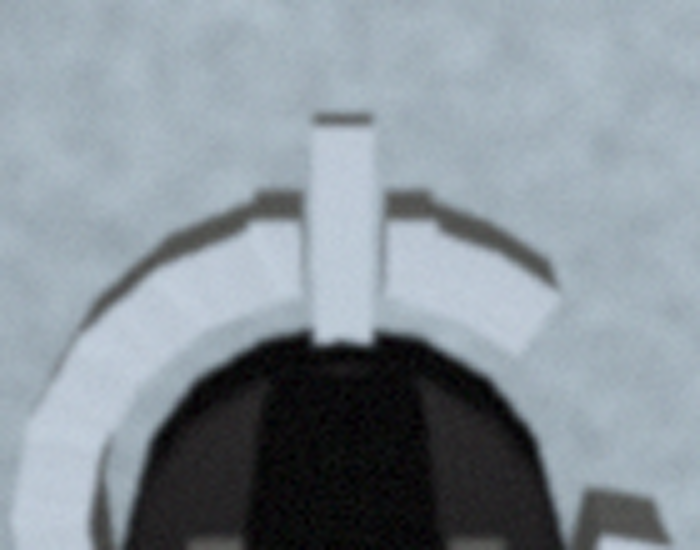

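The pin is inside the notch with clearance on both sides (notch 302–386, pin 312–375) and hasn't slipped in the grip. About 5.8 mm remain.

Request:
arm_command(increments=[{"grip": 235, "translation": [0, 0, 0.0007], "roll": 0}, {"grip": 235, "translation": [0, 0, 0.0007], "roll": 0}, {"grip": 235, "translation": [0, 0, 0.0007], "roll": 0}, {"grip": 235, "translation": [0, 0, 0.0007], "roll": 0}, {"grip": 235, "translation": [0, 0, 0.0007], "roll": 0}, {"grip": 235, "translation": [0, 0, 0.0007], "roll": 0}, {"grip": 235, "translation": [0, 0, 0], "roll": 0}, {"grip": 235, "translation": [0, 0, 0], "roll": 0}])

```text
time: 11.88
tool_pos: [0.5526, -0.0329, 0.1033]
tool_rot: [0.422, 0.907, -0.0, 0.001]
contact_force: [-6.0, 0.6, 3.1]
gripper_width: 0.185
```

Request:
arm_command(increments=[{"grip": 235, "translation": [0, 0, 0.0005], "roll": 0}, {"grip": 235, "translation": [0, 0, 0.0005], "roll": 0}, {"grip": 235, "translation": [0, 0, 0.0005], "roll": 0}, {"grip": 235, "translation": [0, 0, 0], "roll": 0}, {"grip": 235, "translation": [0, 0, 0], "roll": 0}, {"grip": 235, "translation": [0, 0, 0], "roll": 0}, {"grip": 235, "translation": [0, 0, 0], "roll": 0}, {"grip": 235, "translation": [0, 0, 0], "roll": 0}])

```text
time: 12.55
tool_pos: [0.5526, -0.0329, 0.1019]
tool_rot: [0.422, 0.907, -0.0, 0.001]
contact_force: [-5.5, 0.9, 4.1]
gripper_width: 0.181
```

Request:
arm_command(increments=[{"grip": 235, "translation": [0, 0, 0.0004], "roll": 0}, {"grip": 235, "translation": [0, 0, 0.0004], "roll": 0}, {"grip": 235, "translation": [0, 0, 0.0004], "roll": 0}, {"grip": 235, "translation": [0, 0, 0], "roll": 0}, {"grip": 235, "translation": [0, 0, 0], "roll": 0}, {"grip": 235, "translation": [0, 0, 0], "roll": 0}, {"grip": 235, "translation": [0, 0, 0], "roll": 0}, {"grip": 235, "translation": [0, 0, 0], "roll": 0}])

```text
time: 13.22
tool_pos: [0.5526, -0.0329, 0.1019]
tool_rot: [0.422, 0.907, -0.0, 0.001]
contact_force: [-8.2, 1.1, 7.7]
gripper_width: 0.183
```

It's at the hard stop: z hasn't changed while the force rose to 7.7 N. Now I'll relax and release.

Request:
arm_command(increments=[{"grip": 235, "translation": [0, 0, -0.0004], "roll": 0}, {"grip": 180, "translation": [0, 0, 0], "roll": 0}, {"grip": 150, "translation": [0, 0, 0], "roll": 0}, {"grip": 120, "translation": [0, 0, 0], "roll": 0}, {"grip": 100, "translation": [0, 0, 0], "roll": 0}, {"grip": 100, "translation": [0, 0, 0], "roll": 0}, {"grip": 100, "translation": [0, 0, 0], "roll": 0}, {"grip": 100, "translation": [0, 0, 0], "roll": 0}])

```text
time: 13.88
tool_pos: [0.5527, -0.0325, 0.0993]
tool_rot: [0.422, 0.907, 0.0, 0.0]
contact_force: [-1.1, 1.1, -0.3]
gripper_width: 0.604
```

```bash
python3 - <<'E'
from h import *
st()
cap('wrist','w9')
E
```

```text
time 13.8833
joints [-1.6130e-01  1.5810e-01  1.5579e+00  1.0000e-04  1.4254e+00 -8.6130e-01]
tool_pos [ 0.5527 -0.0325  0.0993]
tool_rot [4.218e-01 9.067e-01 1.000e-04 1.000e-04]
contact_force [-1.0927  1.1241 -0.3456]
moment [-0.0449  0.0419 -0.003 ]
gripper_width 0.604
```

View pics/w9.png

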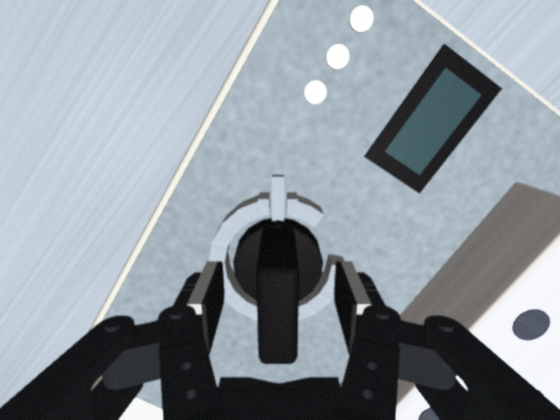

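The fingers are free of the bar, and the pin (278,195) sits in the narrow notch. Next, a retreat straight up.

Request:
arm_command(increments=[{"grip": 100, "translation": [0, 0, -0.01], "roll": 0}, {"grip": 100, "translation": [0, 0, -0.015], "roll": 0}, {"grip": 100, "translation": [0, 0, -0.02], "roll": 0}, {"grip": 100, "translation": [0, 0, -0.02], "roll": 0}, {"grip": 100, "translation": [0, 0, -0.02], "roll": 0}, {"grip": 100, "translation": [0, 0, -0.02], "roll": 0}, {"grip": 100, "translation": [0, 0, -0.01], "roll": 0}, {"grip": 100, "translation": [0, 0, 0], "roll": 0}])

```text
time: 14.6
tool_pos: [0.5541, -0.0328, 0.2183]
tool_rot: [0.422, 0.907, 0.001, 0.003]
contact_force: [-0.2, 0.5, 0.6]
gripper_width: 0.607
```

```bash
python3 - <<'E'
from h import *
st()
cap('wrist','w10');cap('side','s10')
crop('w10',200,120,360,300,4,'w10c')
crop('s10',150,130,390,350,3,'s10c')
E
```

```text
time 14.6
joints [-1.6120e-01  9.6300e-02  1.3866e+00  1.0000e-04  1.6516e+00 -8.6130e-01]
tool_pos [ 0.5541 -0.0328  0.2183]
tool_rot [0.4217 0.9067 0.001  0.0034]
contact_force [-0.1731  0.4854  0.5976]
moment [-0.0387  0.0146 -0.0094]
gripper_width 0.607
```

View pics/w10.png

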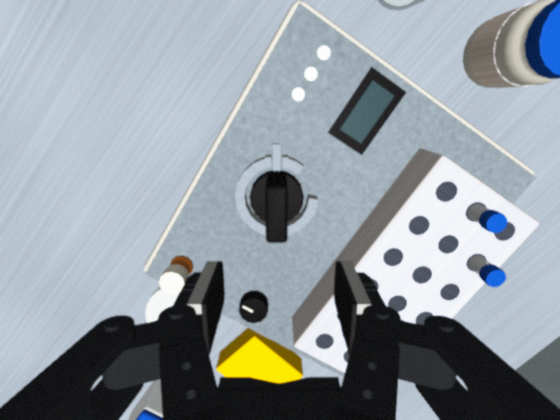

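View pics/s10c.png

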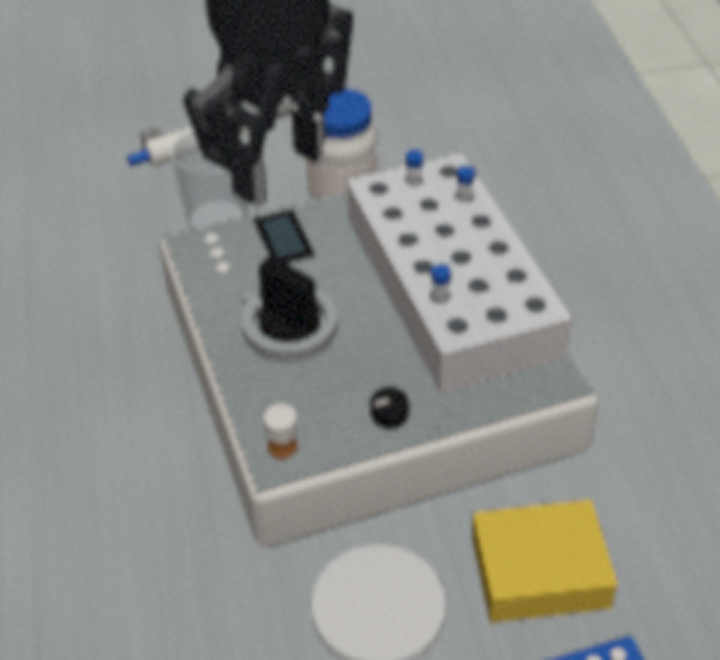

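The dial stands in the narrow notch, the fingers are clear, and the vial, timer and the rest are where they were. A last check of the bar-top height against 0.134 m.

```bash
python3 - <<'E'
from h import *
crop('w10',225,130,330,255,5,'w10d')
for f,px in [('w10',[(277,185),(277,200),(277,215),(277,230),(276,160),(350,200),(120,50)]),('w2',[(281,215),(281,230),(281,250),(281,265),(281,165),(281,290)])]:
    print(f,[np.round(dep(f,*q),4).tolist() for q in px])
E
```

```text
w10 [[0.5384, -0.016, 0.1315], [0.5451, -0.024, 0.1333], [0.5523, -0.0325, 0.1334], [0.5597, -0.0413, 0.1336], [0.5317, -0.0092, 0.0833], [0.6065, 0.0046, 0.0737], [0.3541, -0.0356, -0.0004]]
w2 [[0.5589, -0.0168, 0.1334], [0.5552, -0.0254, 0.1324], [0.5503, -0.0365, 0.1336], [0.5464, -0.0454, 0.1334], [0.567, 0.0012, 0.0848], [0.5254, -0.0943, 0.0736]]
```

View pics/w10d.png

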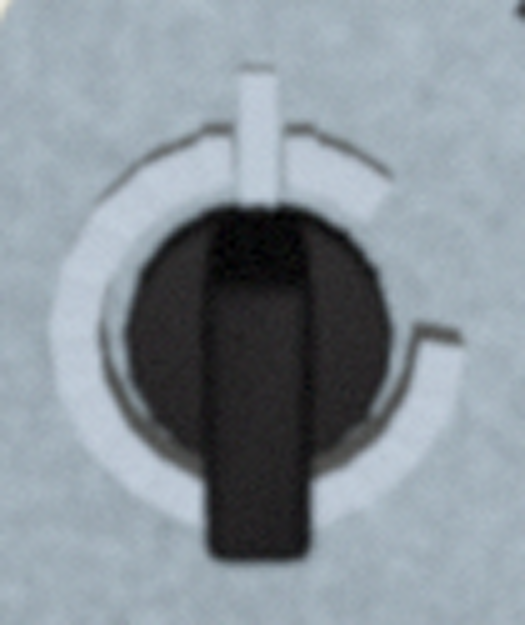

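The bar top is at 0.1334 m, the same as before the pull, and the pin (0.083 m) sits below the ring top inside the narrow notch. Handing in.

```bash
python3 -c "
from rig import ctrl
print(ctrl.sign_off())"
```

```text
the job is handed in; nothing more can be done
None
```

The heater's dial is in the narrow working notch, pushed fully home and released. I handed the job in after 14.7 s of robot time; the sign-off gives no verdict.

**What I did:**
- I gripped the bar and pulled the dial up about 13.5 mm while it was over the standby notch.
- I turned it about 1.1 rad counter-clockwise in all. I found the narrow notch mainly from wrist pictures, then confirmed it by feel. On the way down the pin passed the ring-top level with only 2–3 N, less than the joint's own friction.
- I pressed it to the hard stop, where the height stayed put while the wrist force rose to 7.7 N up. Then I opened the gripper and backed straight up.

**Last checks:**
- The bar top measures 0.1334 m, the same as before the pull. The nominal height is 0.134 m.
- The pin is below the ring top in the narrow notch, with a gap on both sides.
- The gripper is about 12 cm above the grasp height with almost no force on it.
- The vial, timer and other bystanders look unmoved in the side and wrist pictures. I judged them by eye and did not measure them.

**Disagreements:**
- The two camera estimates of the notch direction differed by about 0.04 rad (2.29 and 2.25). The second was right.
- There was a steady sideways force of about 4–8 N while I held the dial, from a grip slightly off the axis. It stayed small and went away on release.

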